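Shut the chest drawer and hold the sprung lid at its tipping point

TASK

Get the tea sample chest ready for a colleague to reach into: first, with the lid still shut, push the open blue drawer fully home until it snaps into its detent. Then take the blue lid by its steel bar, raise it clearly past the balance point of its over-centre spring (where the lid passes the red bead) without letting it fly up to its stop, and ease it back to just below that point, a few degrees on the side from which it would fall shut by itself. Finish while still holding the bar there, keeping the lid still, with the drawer shut and the tins, vial and mug left where they are.

Things in the scene. Friction and masses are not known exactly. Their poses are not given: they have to be found in the camera images.
- chest: White and grey sample chest, fixed. Origin: centre of its underside. x points away from its front (drawer side), y left, z up. Base 200 (x) x 140 (y) x 75 mm; on it, set back, an open grey bin, x -40 to 100 mm, 140 wide, rim at z 145. At its left (y 78 mm) a thin wire quadrant, 85 mm radius about the hinge, with a 12 mm red bead: the lid's edge is level with the bead at the balance point.
- drawer (a joint): Opening of the blue-fronted drawer in the base, m; 0 = fully home at its stop, grows towards the chest's front (-x), up to 0.10. About 1 N of friction; a sprung detent resists with about 6 N between 12 and 6 mm, then at about 5 mm it snaps over and draws the drawer in to 0.
- drawer_handle (a point): Middle of the drawer's steel bar handle (10 mm thick, 80 mm long along chest y, 54 mm above the worktop), 35 mm in front of the drawer's front panel (110 wide, z 6 to 70 mm). With the drawer home it is 143 mm in front of the chest's origin. Moves with the drawer.
- lid (a joint): Angle of the blue lid, rad; 0 = shut (level on the bin), grows as the front edge rises, stop at 1.30. Over-centre spring: below the balance point at 0.80 it pulls shut (up to 2.5 N up at the bar, most near 0.2 rad, fading to nothing at 0.80), above it flies open. Just below means 0.03 to 0.22 rad short of 0.80.
- lid_hinge (a point): Middle of the lid's hinge axis at the back of the bin: 96 mm behind and 152 mm above the chest's origin; axis along chest y.
- lid_bar (a point): Round steel pull bar of the lid, 10 mm thick, 80 mm long (along chest y) between two side arms; this point is its middle, 181 mm from the hinge axis in the lid's plane; turns with the lid. Free gap between bar and lid edge 34 mm. Shut, it is 152 mm above the worktop, 77 mm above the base and 15 mm behind the base's front face.
- cream_tin: Cream round sample tin, 64 mm diameter, 48 mm high, standing in the chest's bin under the lid; origin centre of underside.
- green_tin: Green round sample tin, 57 mm diameter, 66 mm high, loose on the worktop; origin centre of underside. Leave alone.
- vial: Small glass vial with blue cap, 23 mm diameter, 59 mm high, loose on the worktop; origin centre of underside. Leave alone.
- tall_tin: Cream taller round sample tin, 62 mm diameter, 70 mm high, loose on the worktop; origin centre of underside. Leave alone.
- mug: White mug, 92 mm wide, 95 mm high, loose; origin centre of underside. Leave alone.
- moisture_analyser: Dark grey moisture analyser with its lid standing open, fixed to the right of the chest; body 82 mm high, the open lid stands up to 270 mm over the worktop at its back. Keep the arm clear of it.
- grinder: Tall grinder with its steel lid, fixed to the right of the analyser, about 160 mm wide and 310 mm high. Keep the arm clear of it (pass above 400 mm).
- microwave: Cream microwave oven, fixed to the left of the chest, door facing the robot's side; 262 mm high, with a door handle and two dials standing out of its front by about 30 mm. Keep the arm clear of it.

How it is judged:
On the way, in this order (a step that is already met when the one before it is completed fails the run):
1. the drawer is snapped fully home while the lid is still shut (value of joint drawer below 0.004 m and value of joint lid below 0.06 rad), for 0.2 s.
2. the lid, held by its bar, is raised past its balance point (value of joint lid above 0.82 rad and contact force between the fingers and lid above 0.2 N), for 0.1 s.
At the end, for the whole second after the job is handed in: The gripper's fingers hold the lid's bar, the lid stands still 0.03 to 0.22 rad below its balance point (joint 0.58 to 0.77 rad), and the drawer is home within 4 mm (value of joint lid between 0.58 and 0.77 rad and velocity of joint lid between -0.05 and 0.05 rad/s and contact force between the fingers and lid above 0.2 N and value of joint drawer below 0.004 m); the arm keeps its last pose, push and grip.
It fails at once if the lid flies up to its stop (beyond 1.2 rad) (value of joint lid above 1.2 rad).
It fails at once if a tin, the vial or the mug is moved more than 30 mm (distance of any of green_tin, vial, tall_tin, mug, cream_tin from where it was at the start of the episode above 0.03 m).
It also fails if it takes over 51 s, if anything falls off the work surface, if the arm or the gripper's body presses on something with over 40 N, if the wrist force passes 120 N, or if a joint passes its speed limit or range.

ROBOT

A 6-joint arm with a two-finger parallel gripper is mounted at the origin on a cart in front of the work surface, level with it; the furniture and walls round the work are solid. World frame = base frame: x ahead of the robot, y to its left, z up, the work surface at z = 0. Lengths are in m, angles in rad, forces in N, time in s.
With the tool pointing down it reaches from about 0.35 to 0.775 m from the base axis. Payload 5.5 kg.
Tool frame: the origin (TCP) lies at the very end of the fingers, on their centre line; the grasp point (between the pads) lies 19 mm behind it; z points along the fingers, y is the line along which they close (so a half turn about z gives the same grasp; the last joint's range is limited). The gripper opens to 85 mm and grips with 20 to 120 N. Pads are 22 mm wide; open, the fingers measure 114 mm over their backs; the gripper's body (76 mm by 85 mm) begins 54 mm behind the grasp point. The pads swing forward as they close: fully open they stand 13 mm farther back than shut.
Start: joints at [1.113, 0.313, 0.046, 1.304, 0, 1.431], TCP at [0.18, 0.546, 0.231] pointing down, gripper open.
Joint ranges: [-2.76, 2.76], [-0.86, 1.69], [-1.03, 1.26], [-2.2, 2.34], [-1.47, 1.5], [-3.14, 3.14]. Speed limits (rad/s): [2.57, 2.57, 3.14, 3.14, 3.14, 3.14].

INTERFACE

Orientations are given as a unit quaternion [w, x, y, z].
In Python, from workcell import get_state, read_camera, calibration, hand_in gives the robot as it stands.
- The arm moves only by the tool drive_tool, never from a script. Its argument "deltas" is a list that holds one entry, the list of rows, each a list of 7 numbers: the closure in counts, from 0 (fully open) to 255 (shut), then the shift along the tool's x, y, z in m, then the turn, a rotation vector about the tool's x, y, z in degrees. A call has 1 to 12 rows; each row is the pose to reach, as a shift and turn from the pose commanded when the call began, along the tool's axes at that moment; what a row does not reach only later rows make up. A row lasts 1/8 s, in which the tool goes at most 62.5 mm and 10.7 degrees, less where a joint would pass 70% of its speed; a pose out of reach is approached as far as the arm can. A call with a gripper value outside its range is refused whole. The fingers move at their own pace and stop on an object; "newtons" is the grip in N (left out, the last holds). Time passes only in rows, so rows that repeat a pose let the fingers close. It gives the time, the measured TCP pose, the force, the opening and the grip force at its end, in the units of the state.
- get_state(): the state, without advancing time (a new reading comes with each control period).
- read_camera(name): name is "scene" or "top" or "wrist"; returns (picture, depth): 400x640x3 uint8, red, green, blue; 400x640 float32, m along the optical axis (not along the pixel's ray), 0 where there is no reading.
- calibration(name): a dict with "mtx" (3x3 intrinsics, pixels), "world_from_camera" (4x4, takes a point from camera to world coordinates). Camera axes: x right, y up, looking along -z (the intrinsics and any distortion apply to the point x, -y, -z); pixel columns grow to the right and rows downward; lengths in m; the calibration is good to about 2 mm. A picture is of the moment at which its call begins: read the wrist's pose just before it. calibration takes no time and is no camera call; for the wrist camera it gives the pose at the moment of the call.
- hand_in(): hands the job in; it is judged then, once.
The state is a dict: "clock": time; "joint_pos": joint angles; "qvel": joint speeds; "tau": joint torques, N m; "tcp_pos": TCP position; "orientation": TCP orientation; "wrist_force": force on the tool from outside, world axes, zero at the start; "ft_torque": the same for the moment, N m; "finger_gap": finger opening in m; "grip_force": force on a finger pad.
Only numpy, scipy, OpenCV 4.12 (cv2) and the standard library are available. Lean on these libraries where they do the work, as an engineer would, in place of code of your own. Each camera call takes 0.05 s, during which the arm holds its last target. There are 200 camera calls.

## Working session

There is one attempt and no reset: what is moved stays moved. The work goes in short steps, Python scripts to look and compute and a tool call to move; the robot and the scene stay as the last step left them, time stands still between calls to the robot, and variables do not carry over. Pictures are saved under pics/ and viewed, at most 10 in all, crops included, and the job is handed in when it is done.

Besides the shell and the picture viewer there is one more tool, called after ">>>" in YAML: its name, and indented under it one key for each argument. drive_tool: Moves the arm, as the interface text tells. Its arguments: {"type":"object","properties":{"deltas":{"type":"array","items":{"type":"array","items":{"type":"array","items":{"type":"number"}}}},"newtons":{"type":"number"}},"required":["deltas"]}

```bash
mkdir -p pics
cat > h.py <<'E'
import numpy as np, cv2
from workcell import get_state, read_camera, calibration, hand_in
def cloud(name):
    c=calibration(name); rgb,d=read_camera(name)
    K=c["mtx"]; T=np.array(c["world_from_camera"])
    v,u=np.mgrid[0:d.shape[0],0:d.shape[1]]
    x=(u-K[0][2])/K[0][0]*d; y=(v-K[1][2])/K[1][1]*d
    P=np.stack([x,-y,-d],-1)@T[:3,:3].T+T[:3,3]
    P[d==0]=np.nan
    return rgb,d,P
def save(n,rgb): cv2.imwrite(f"pics/{n}.png",cv2.cvtColor(rgb,cv2.COLOR_RGB2BGR))
E
python3 - <<'E'
from h import *
for n in("scene","top"):
    rgb,d,P=cloud(n); save(n,rgb); np.savez(n+".npz",rgb=rgb,P=P)
    hsv=cv2.cvtColor(rgb,cv2.COLOR_RGB2HSV)
    m=cv2.inRange(hsv,(95,90,40),(130,255,255))
    k,l,st,ce=cv2.connectedComponentsWithStats(m)
    for i in range(1,k):
        if st[i,4]>60:
            q=P[l==i]; print(n,st[i],np.nanmedian(q,0).round(3),np.nanmin(q,0).round(3),np.nanmax(q,0).round(3))
print({k:v for k,v in get_state().items()})
print(calibration("scene"),calibration("top"))
E
```

```text
top [281 157  48  37 962] [0.655 0.097 0.155] [ 0.571  0.014 -0.012] [0.842 0.222 0.166]
top [273 215  26  19 229] [0.489 0.141 0.048] [0.471 0.089 0.005] [0.536 0.195 0.075]
top [291 244  48  47 558] [0.321 0.007 0.053] [ 0.241 -0.092  0.03 ] [0.399 0.087 0.081]
{'clock': 0.1, 'joint_pos': array([1.11342876e+00, 3.13898169e-01, 4.50986094e-02, 1.30360610e+00,
       1.52602321e-05, 1.43122724e+00]), 'qvel': array([-0.00037964, -0.00155073,  0.0021171 ,  0.00044946, -0.00043085,
       -0.00030358]), 'tau': array([ 2.51975485e-03, -4.81726599e+01,  2.99244153e+01,  1.27897435e-02,
       -9.34541208e-05, -1.02375648e-05]), 'tcp_pos': array([0.17945911, 0.54579985, 0.23051594]), 'orientation': array([-2.43910789e-04,  1.58231361e-01,  9.87401736e-01, -7.66848615e-04]), 'wrist_force': array([-0.11364522, -0.38467715,  0.08814089]), 'ft_torque': array([ 0.01215061, -0.00194366, -0.00531421]), 'grip_force': 0.0, 'finger_gap': 0.0852576304294758}
{'mtx': array([[464.16021753,   0.        , 317.14240623],
       [  0.        , 464.16021753, 202.51410899],
       [  0.        ,   0.        ,   1.        ]]), 'world_from_camera': array([[-0.9550979 , -0.15263215,  0.25395164,  0.95732043],
       [ 0.29612981, -0.46352992,  0.83513301,  1.21652122],
       [-0.00975396,  0.87283643,  0.48791538,  0.7957502 ],
       [ 0.        ,  0.        ,  0.        ,  1.        ]])} {'mtx': array([[446.39023037,   0.        , 319.52000348],
       [  0.        , 446.39023037, 197.21386051],
       [  0.        ,   0.        ,   1.        ]]), 'world_from_camera': array([[ 0.18019649,  0.78078429, -0.59825171, -0.44083206],
       [-0.98348123,  0.13241398, -0.12341479, -0.18668896],
       [-0.01714344,  0.61060824,  0.79174723,  1.47281349],
       [ 0.        ,  0.        ,  0.        ,  1.        ]])}
```

View pics/scene.png

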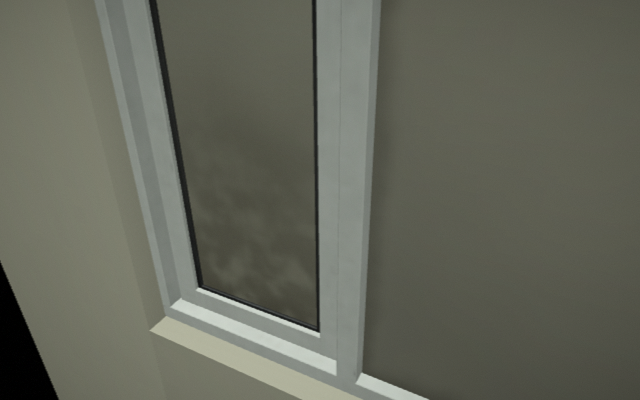

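View pics/top.png

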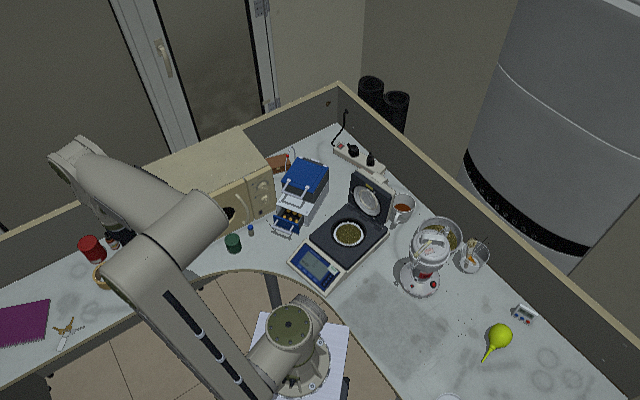

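The scene camera shows only a window, so it is no use here. The top view shows the blue lid at about (305,175), the drawer front at (287,222) and its handle at (282,233). Next I'll measure the chest's yaw and position from the top view and look at an enlarged crop.

Run:
```python
from h import *
z=np.load("top.npz"); rgb,P=z["rgb"],z["P"]
save("crop",cv2.resize(rgb[130:270,200:360],None,fx=5,fy=4.2857*1,interpolation=cv2.INTER_CUBIC)[:600])
hsv=cv2.cvtColor(rgb,cv2.COLOR_RGB2HSV)
m=cv2.inRange(hsv,(95,90,40),(130,255,255))>0
sub=np.zeros_like(m); sub[150:200,275:335]=1
q=P[m&sub]; q=q[(q[:,2]>.14)&(q[:,2]<.175)]
print("lid n",len(q),np.median(q[:,2]))
r=cv2.minAreaRect((q[:,:2]*1000).astype(np.float32)); print(r,cv2.boxPoints(r).round(0).tolist())
sub[:]=0; sub[208:240,268:305]=1
q=P[m&sub]; q=q[q[:,2]<.1]
r=cv2.minAreaRect((q[:,:2]*1000).astype(np.float32)); print("drawer",r,cv2.boxPoints(r).round(0).tolist())
# world xy of a few pixels
for v in range(195,240,3): print(v,[tuple(P[v,u].round(2)) for u in range(270,312,7)])
```

```text
lid n 954 0.15512653049986702
((657.9129638671875, 98.60562133789062), (142.32745361328125, 149.42056274414062), 76.36048889160156) [[569.0, 47.0], [714.0, 12.0], [747.0, 150.0], [602.0, 185.0]]
drawer ((504.5762939453125, 141.0791015625), (107.69780731201172, 60.59077835083008), 86.24754333496094) [[471.0, 89.0], [531.0, 85.0], [538.0, 193.0], [478.0, 197.0]]
195 [(np.float64(0.56), np.float64(0.21), np.float64(0.12)), (np.float64(0.65), np.float64(0.22), np.float64(-0.0)), (np.float64(0.6), np.float64(0.17), np.float64(0.08)), (np.float64(0.55), np.float64(0.13), np.float64(0.15)), (np.float64(0.59), np.float64(0.11), np.float64(0.1)), (np.float64(0.59), np.float64(0.08), np.float64(0.11))]
198 [(np.float64(0.56), np.float64(0.22), np.float64(0.1)), (np.float64(0.64), np.float64(0.22), np.float64(-0.0)), (np.float64(0.59), np.float64(0.17), np.float64(0.08)), (np.float64(0.59), np.float64(0.14), np.float64(0.07)), (np.float64(0.54), np.float64(0.1), np.float64(0.15)), (np.float64(0.59), np.float64(0.08), np.float64(0.09))]
201 [(np.float64(0.56), np.float64(0.22), np.float64(0.08))
[... 3660 characters left out ...]
np.float64(-0.0))]
234 [(np.float64(0.46), np.float64(0.2), np.float64(-0.0)), (np.float64(0.47), np.float64(0.18), np.float64(-0.0)), (np.float64(0.47), np.float64(0.15), np.float64(-0.01)), (np.float64(0.44), np.float64(0.11), np.float64(0.06)), (np.float64(0.48), np.float64(0.09), np.float64(0.01)), (np.float64(0.49), np.float64(0.07), np.float64(-0.01))]
237 [(np.float64(0.45), np.float64(0.2), np.float64(-0.0)), (np.float64(0.45), np.float64(0.17), np.float64(-0.0)), (np.float64(0.46), np.float64(0.14), np.float64(0.0)), (np.float64(0.46), np.float64(0.12), np.float64(0.01)), (np.float64(0.47), np.float64(0.09), np.float64(-0.01)), (np.float64(0.47), np.float64(0.06), np.float64(-0.0))]
```

View pics/crop.png

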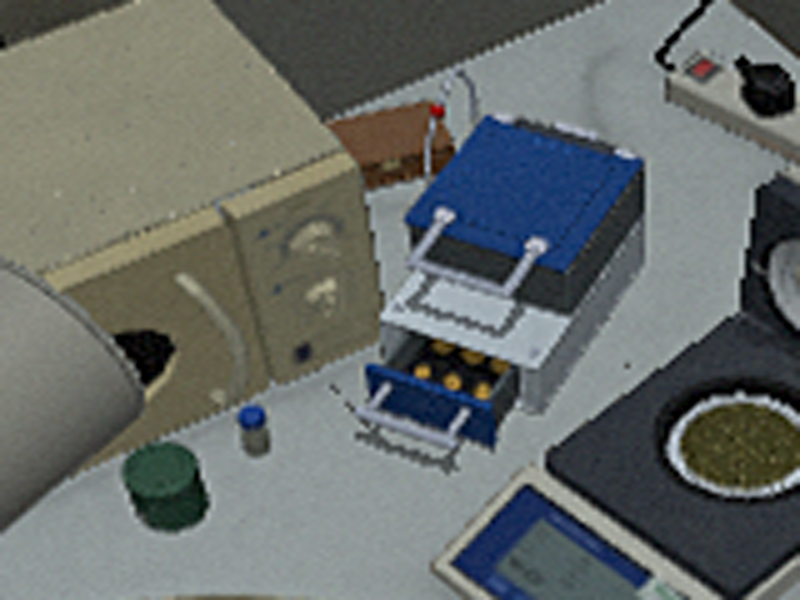

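The crop shows the lid bar at crop (460,278), the drawer handle at (410,428), the vial at (253,430) and the microwave to the left of the chest. I'll cast rays for the chest pose and check clearances in the chest frame.

```bash
cat >> h.py <<'E'
def ray(name,uv,z,c=None):
    c=c or calibration(name); K=c["mtx"]; T=np.array(c["world_from_camera"])
    uv=np.atleast_2d(uv).astype(float)
    r=np.c_[(uv[:,0]-K[0][2])/K[0][0],-(uv[:,1]-K[1][2])/K[1][1],-np.ones(len(uv))]@T[:3,:3].T
    return T[:3,3]+r*((z-T[2,3])/r[:,2])[:,None]
E
python3 - <<'E'
from h import *
z=np.load("top.npz"); rgb,P=z["rgb"],z["P"]
hsv=cv2.cvtColor(rgb,cv2.COLOR_RGB2HSV)
m=cv2.inRange(hsv,(95,90,40),(130,255,255)); sub=np.zeros_like(m); sub[150:200,275:335]=1
v,u=np.nonzero(m*sub)
q=ray("top",np.c_[u,v],.157)[:,:2]*1000
r=cv2.minAreaRect(q.astype(np.float32)); b=cv2.boxPoints(r); print(r,b.round().tolist())
def crop(x,y): return (200+x/5,130+y/4.2857)
for n,c,h in[("lidbar ends",(416,264),.157),("",(512,290),.157),("handle",(363,412),.059),("",(458,440),.059),("vial cap",(252,417),.059),("green",(161,465),.066)]:
    print(n,ray("top",crop(*c),h).round(3))
# chest frame
yaw=np.radians(-14.); ex=np.array([np.cos(yaw),np.sin(yaw)]); ey=np.array([-ex[1],ex[0]])
o=np.array(r[0])/1000-.027*ex; print("origin",o)
Q=np.stack([(P[...,:2]-o)@ex,(P[...,:2]-o)@ey,P[...,2]],-1)
mw=(Q[...,2]>.03)&(Q[...,1]>.085)&(Q[...,1]<.25)&(Q[...,0]<.1)&(Q[...,0]>-.3)
mw[:, :200]=0
for a in np.arange(-.3,.1,.03):
    s=mw&(Q[...,0]>=a)&(Q[...,0]<a+.03)
    if s.sum()>3:
        print(round(a,2),s.sum(),"ymin",np.percentile(Q[s][:,1],5).round(3),"zmax",Q[s][:,2].max().round(3))
an=(Q[...,2]>.03)&(Q[...,1]<-.08)&(Q[...,1]>-.3)
for a in np.arange(-.3,.15,.05):
    s=an&(Q[...,0]>=a)&(Q[...,0]<a+.05)
    if s.sum()>3: print("an",round(a,2),s.sum(),"ymax",np.percentile(Q[s][:,1],95).round(3),"zmax",np.percentile(Q[s][:,2],98).round(3))
E
```

```text
((654.2083740234375, 96.87295532226562), (139.8800506591797, 144.6804656982422), 74.8539810180664) [[566.0, 48.0], [706.0, 10.0], [742.0, 145.0], [603.0, 183.0]]
lidbar ends [[0.557 0.158 0.157]]
 [[0.541 0.081 0.157]]
handle [[0.46  0.185 0.059]]
 [[0.444 0.107 0.059]]
vial cap [[0.441 0.268 0.059]]
green [[0.376 0.319 0.066]]
origin [0.62801039 0.10340485]
-0.3 97 ymin 0.123 zmax 0.259
-0.27 273 ymin 0.187 zmax 0.267
-0.24 589 ymin 0.122 zmax 0.267
-0.21 546 ymin 0.125 zmax 0.267
-0.18 533 ymin 0.127 zmax 0.268
-0.15 615 ymin 0.098 zmax 0.268
-0.12 539 ymin 0.089 zmax 0.267
-0.09 317 ymin 0.086 zmax 0.266
-0.06 213 ymin 0.12 zmax 0.267
-0.03 126 ymin 0.163 zmax 0.268
-0.0 58 ymin 0.206 zmax 0.265
0.09 9 ymin 0.184 zmax 0.045
an -0.3 858 ymax -0.095 zmax 0.076
an -0.25 769 ymax -0.1 zmax 0.084
an -0.2 586 ymax -0.12 zmax 0.085
an -0.15 498 ymax -0.137 zmax 0.085
an -0.1 487 ymax -0.156 zmax 0.085
an -0.05 840 ymax -0.181 zmax 0.266
an -0.0 653 ymax -0.194 zmax 0.271
an 0.05 22 ymax -0.216 zmax 0.271
```

>>> drive_tool:
  deltas:
    - [[255, 0, 0, -0.06, 0, 0, 0], [255, 0, 0, -0.12, 0, 0, 0], [255, 0, 0, -0.17, 0, 0, 0], [255, -0.042, -0.038, -0.17, 0, 0, 10], [255, -0.084, -0.075, -0.17, 0, 0, 20], [255, -0.125, -0.113, -0.17, 0, 0, 30], [255, -0.167, -0.15, -0.17, 0, 0, 40], [255, -0.209, -0.188, -0.17, 0, 0, 50], [255, -0.251, -0.225, -0.17, 0, 0, 60], [255, -0.293, -0.263, -0.14, 0, 0, 70], [255, -0.334, -0.3, -0.1, 0, 0, 80], [255, -0.334, -0.3, -0.06, 0, 0, 85.3]]
  newtons: 50

```text
clock: 1.6
tcp_pos: [0.4049, 0.1542, 0.2902]
orientation: [0.001, 0.788, 0.616, 0.0]
wrist_force: [0.6, -0.0, -1.2]
finger_gap: 0.0001
grip_force: 0.0
```

Run:
```python
from h import *
s=get_state(); print(s["clock"],s["tcp_pos"],s["orientation"],s["joint_pos"].round(2),s["wrist_force"])
rgb,d,P=cloud("wrist"); save("w1",rgb); np.savez("w1.npz",rgb=rgb,P=P,c=calibration("wrist"),allow_pickle=True)
```

```text
1.6 [0.40488655 0.1542486  0.29019818] [5.15767477e-04 7.88100972e-01 6.15545582e-01 4.77863461e-04] [ 0.18  0.02 -0.16  1.38 -0.    1.99] [ 0.58838174 -0.00871664 -1.15419166]
```

View pics/w1.png

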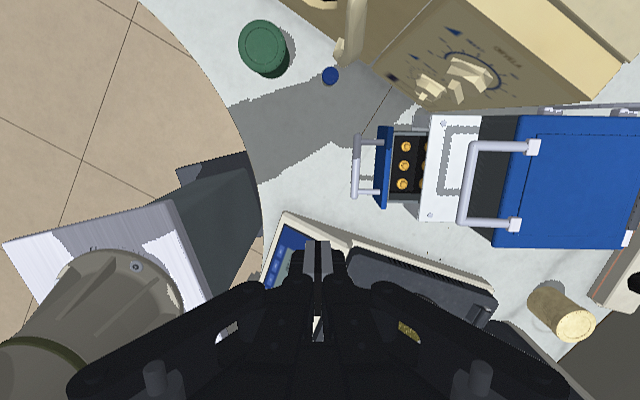

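The wrist view shows the drawer handle at column about 356, rows 135–197. The lid bar is at column about 465, rows 150–225, with the lid shut. The fingertips are at (318,280).

Run:
```python
from h import *
z=np.load("w1.npz",allow_pickle=True); c=z["c"].item(); P=z["P"]; rgb=z["rgb"]
# bars by depth: points at bar heights within bar windows
for n,(u0,u1,v0,v1),zz in[("handle",(346,364,130,202),.054),("bar",(452,484,146,232),.152)]:
    q=P[v0:v1,u0:u1].reshape(-1,3); q=q[abs(q[:,2]-zz-.002)<.008]
    (cx,cy),wh,a=cv2.minAreaRect((q[:,:2]*1000).astype(np.float32)); vx=cv2.fitLine((q[:,:2]*1000).astype(np.float32),cv2.DIST_L2,0,.01,.01).ravel()
    print(n,len(q),cx,cy,wh,np.degrees(np.arctan2(vx[0]*np.sign(vx[1]),abs(vx[1]))),np.median(q[:,2]),"zmax",q[:,2].max())
hsv=cv2.cvtColor(rgb,cv2.COLOR_RGB2HSV); m=cv2.inRange(hsv,(95,90,40),(130,255,255)); 
m[:, :490]=0; v,u=np.nonzero(m); s=v<250
q=ray("wrist",np.c_[u,v][s],.157,c)[:,:2]*1000
# lid front edge fit & panel front
edge=[(r,np.nonzero(m[r])[0].min()) for r in range(170,206,2)]
e=ray("wrist",[(x,r) for r,x in edge],.157,c)[:,:2]*1000
vx=cv2.fitLine(e.astype(np.float32),cv2.DIST_HUBER,0,.01,.01).ravel(); print("lid edge",vx, np.degrees(np.arctan2(vx[0],vx[1])))
for n,a,b,h in[("handle",(356,135),(355,197),.054),("bar",(474,147),(460,226),.152)]: print(n,ray("wrist",[a,b],h,c).round(4).tolist())
```

```text
handle 570 461.2760925292969 152.1260223388672 (89.01627349853516, 17.765300750732422) 14.051901 0.05807668018976586 zmax 0.06115536988337478
bar 1052 560.7711181640625 121.67094421386719 (85.72975158691406, 28.45392417907715) 9.054144 0.15586295050735496 zmax 0.15949609758573374
lid edge [2.6739836e-01 9.6358609e-01 5.7834015e+02 1.1940478e+02] 15.509513
handle [[0.4594, 0.1937, 0.054], [0.4411, 0.1123, 0.054]]
bar [[0.5566, 0.1638, 0.152], [0.5356, 0.085, 0.152]]
```

>>> drive_tool:
  deltas:
    - [[255, 0.006, 0, 0.06, 0, 0, 0], [255, 0.006, 0, 0.12, 0, 0, 0], [255, 0.006, 0, 0.18, 0, 0, 0], [255, 0.006, 0, 0.23, 0, 0, 0], [255, 0.006, 0, 0.258, 0, 0, 0], [255, 0.006, 0, 0.258, 0, 0, 0], [255, 0.006, 0.01, 0.258, 0, 0, 0], [255, 0.006, 0.02, 0.258, 0, 0, 0], [255, 0.006, 0.028, 0.258, 0, 0, 0], [255, 0.006, 0.036, 0.258, 0, 0, 0], [255, 0.006, 0.044, 0.258, 0, 0, 0], [255, 0.006, 0.05, 0.258, 0, 0, 0]]

```text
clock: 3.15
tcp_pos: [0.4535, 0.1508, 0.0332]
orientation: [-0.0, 0.785, 0.619, -0.0]
wrist_force: [-1.3, 0.5, 0.4]
finger_gap: -0.0003
grip_force: 0.6
```

Run:
```python
from h import *
s=get_state(); print(s["wrist_force"],s["tcp_pos"])
rgb,d,P=cloud("wrist"); save("w2",rgb)
```

```text
[-1.33305645  0.52920786  0.36662511] [0.45350009 0.15083977 0.03322711]
```

View pics/w2.png

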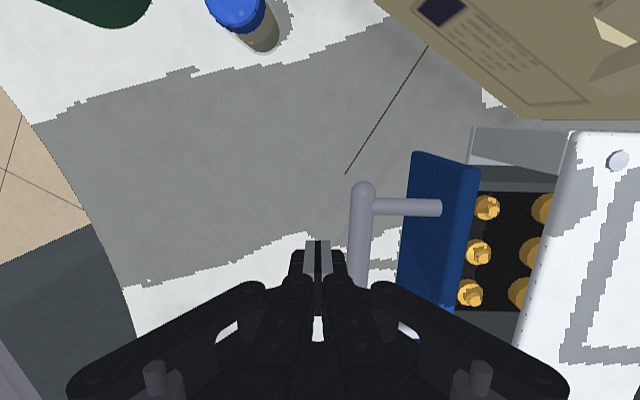

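The fingers are on the handle, pushing against about 1.4 N of friction, and the drawer is still open. I'll keep pushing.

>>> drive_tool:
  deltas:
    - [[255, 0, 0.005, 0, 0, 0, 0], [255, 0, 0.01, 0, 0, 0, 0], [255, 0, 0.014, 0, 0, 0, 0], [255, 0, 0.018, 0, 0, 0, 0], [255, 0, 0.021, 0, 0, 0, 0]]

```text
clock: 3.82
tcp_pos: [0.472, 0.1463, 0.033]
orientation: [-0.001, 0.785, 0.619, -0.001]
wrist_force: [-5.1, -0.6, 3.3]
finger_gap: -0.0004
grip_force: 2.4
```

>>> drive_tool:
  deltas:
    - [[255, 0, 0.003, 0, 0, 0, 0], [255, 0, 0.006, 0, 0, 0, 0], [255, 0, 0.008, 0, 0, 0, 0]]

```text
clock: 4.2
tcp_pos: [0.4816, 0.1446, 0.0334]
orientation: [-0.0, 0.785, 0.619, 0.0]
wrist_force: [-3.9, 2.1, 3.1]
finger_gap: -0.0001
grip_force: 2.6
```

>>> drive_tool:
  deltas:
    - [[255, 0, 0.002, 0, 0, 0, 0], [255, 0, 0.004, 0, 0, 0, 0], [255, 0, 0.004, 0, 0, 0, 0]]

```text
clock: 4.58
tcp_pos: [0.4816, 0.1444, 0.033]
orientation: [-0.003, 0.785, 0.62, -0.002]
wrist_force: [-11.3, 4.3, 8.7]
finger_gap: -0.0003
grip_force: 6.0
```

Run:
```python
from h import *
s=get_state(); print(s["wrist_force"],s["tcp_pos"])
rgb,d,P=cloud("wrist"); save("w3",rgb)
```

```text
[-11.30090015   4.31745835   8.71401676] [0.48163086 0.14443663 0.03299925]
```

View pics/w3.png

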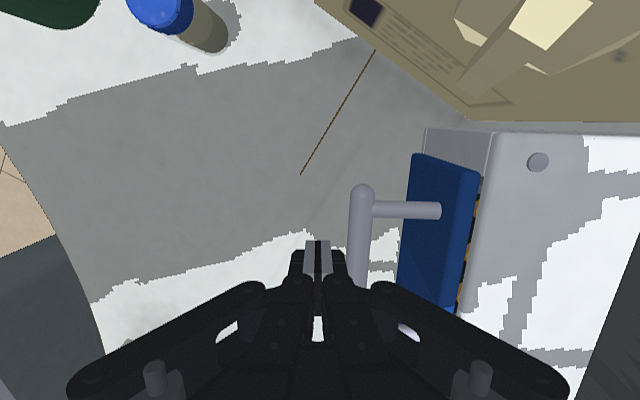

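The panel is nearly home, but a thin slit with jar tops is still visible at about (478,230). I'll check it with depth.

Run:
```python
from h import *
rgb,d,P=cloud("wrist")
yaw=np.radians(-14.3); ex=np.array([np.cos(yaw),np.sin(yaw)]); ey=np.array([-ex[1],ex[0]]); o=np.array([.6305,.1014])
for v in(190,230):
    print([(u,*[int(round(1000*t)) for t in((P[v,u,:2]-o)@ex,(P[v,u,:2]-o)@ey,P[v,u,2])],rgb[v,u].tolist()) for u in range(346,512,6)])
```

```text
[(346, -137, 35, -1, [130, 135, 134]), (352, -140, 49, 55, [100, 102, 114]), (358, -138, 50, 58, [124, 127, 141]), (364, -136, 50, 58, [124, 128, 140]), (370, -133, 50, 57, [120, 122, 133]), (376, -118, 35, 0, [130, 134, 134]), (382, -114, 36, 0, [128, 131, 131]), (388, -110, 35, -1, [130, 136, 134]), (394, -106, 35, -1, [132, 135, 135]), (400, -102, 36, -1, [128, 132, 133]), (406, -99, 36, 0, [142, 145, 141]), (412, -101, 40, 17, [24, 43, 75]), (418, -101, 43, 27, [21, 41, 73]), (424, -101, 45, 36, [19, 37, 71]), (430, -101, 47, 43, [17, 40, 71]), (436, -101, 48, 50, [24, 43, 76]), (442, -101, 50, 55, [18, 38, 72]), (448, -101, 51, 61, [23, 42, 74]), (454, -100, 52, 65, [20, 42, 74]), (460, -100, 53, 69, [25, 53, 97]), (466, -99, 54, 71, [27, 56, 103]), (472, -96, 54, 71, [29, 57, 102]), (478, -88, 51, 60, [72, 78, 80]), (484, -92, 54, 72, [115, 120, 125]), (490, -92, 55, 75, [148, 154, 160]), (496, -90, 55, 76, [159, 165, 172]), (502, -87, 55, 74, [158, 164, 170]), (508, -86, 55, 75, [159, 164, 172])]
[(346, -136, 7, -1, [132, 136, 136]), (352, -140, 31, 57, [120, 123, 134]), (358,
[... 234 characters left out ...]
-1, [219, 224, 223]), (400, -100, 8, -1, [135, 138, 136]), (406, -101, 14, 15, [21, 40, 73]), (412, -101, 19, 26, [21, 41, 73]), (418, -101, 22, 34, [22, 41, 74]), (424, -101, 26, 43, [23, 41, 74]), (430, -101, 28, 49, [26, 44, 77]), (436, -101, 31, 55, [18, 39, 71]), (442, -100, 33, 60, [23, 40, 73]), (448, -101, 35, 67, [22, 43, 74]), (454, -100, 36, 69, [30, 57, 100]), (460, -98, 37, 70, [29, 58, 105]), (466, -96, 37, 70, [31, 59, 106]), (472, -67, 19, 26, [27, 25, 27]), (478, -92, 38, 73, [128, 133, 138]), (484, -91, 39, 75, [155, 161, 166]), (490, -89, 39, 75, [158, 163, 170]), (496, -86, 39, 75, [156, 161, 167]), (502, -84, 39, 74, [154, 160, 167]), (508, -82, 39, 75, [154, 161, 167])]
```

Depth puts the panel face 8–9 mm in front of the base face, which is just the panel's thickness. So the drawer is home against its stop. Now I'll back off, rise, and look at the bar.

>>> drive_tool:
  deltas:
    - [[255, 0, -0.015, 0, 0, 0, 0], [255, 0, -0.03, 0, 0, 0, 0], [255, 0, -0.03, -0.06, 0, 0, 0], [150, 0, -0.03, -0.12, 0, 0, 0], [150, 0, -0.03, -0.18, 0, 0, 0], [150, 0, -0.02, -0.235, 0, 0, 0], [150, 0, 0.03, -0.25, 0, 0, 0], [150, 0, 0.074, -0.25, 0, 0, 0], [150, 0, 0.074, -0.25, 0, 0, 0]]

```text
clock: 5.8
tcp_pos: [0.5595, 0.1252, 0.2822]
orientation: [0.0, 0.786, 0.618, 0.0]
wrist_force: [-1.0, -0.2, -0.5]
finger_gap: 0.0354
grip_force: 0.0
```

Run:
```python
from h import *
s=get_state(); print(s["wrist_force"],s["tcp_pos"],s["orientation"],s["finger_gap"])
c=calibration("wrist");rgb,d,P=cloud("wrist"); save("w4",rgb);np.savez("w4.npz",rgb=rgb,P=P,c=c)
```

```text
[-1.01286246 -0.18758691 -0.47579903] [0.55947664 0.12521049 0.28220935] [3.09472073e-04 7.85903643e-01 6.18348895e-01 1.09560354e-04] 0.0353684652799167
```

View pics/w4.png

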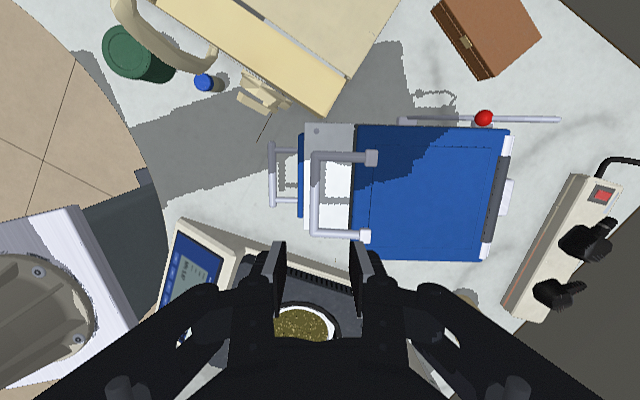

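The drawer is shut. The lid bar is at column about 315, rows 152–237, and the fingers straddle column about 317. I'll work out the offset.

Run:
```python
from h import *
z=np.load("w4.npz",allow_pickle=True); c=z["c"].item(); P=z["P"]
t=np.array([.55948,.12521]); a=np.radians(2*np.degrees(np.arctan2(.61835,.7859))-90); ey_t=np.array([np.cos(a),np.sin(a)]); ex_t=np.array([-ey_t[1],ey_t[0]])
print(np.degrees(a))
for v in range(165,225,8):
    r=P[v,300:335]; s=np.nonzero(abs(r[:,2]-.153)<.012)[0]+300
    g=ray("wrist",[(s.mean(),v)],.152,c)[0,:2]; p=np.nanmedian(P[v,s],0)
    print(v,s.min(),s.max(),"ray x,y",((g-t)@ex_t).round(4),((g-t)@ey_t).round(4),"depth",((p[:2]-t)@ex_t).round(4),((p[:2]-t)@ey_t).round(4),p[2].round(3))
for v in (153,237): g=ray("wrist",[(316,v)],.152,c)[0,:2]; print("end",((g-t)@ex_t).round(4))
r=P[195,330:380]; print([(int(1000*((p[:2]-t)@ey_t)),int(1000*p[2])) for p in r[::4]])
```

```text
-13.608313408891476
165 310 320 ray x,y 0.0306 -0.0027 depth 0.0312 -0.0026 0.156
173 310 319 ray x,y 0.0227 -0.0032 depth 0.0236 -0.0031 0.156
181 310 319 ray x,y 0.0146 -0.0032 depth 0.0155 -0.0032 0.156
189 310 319 ray x,y 0.0064 -0.0033 depth 0.0076 -0.0032 0.156
197 310 319 ray x,y -0.002 -0.0033 depth -0.0009 -0.0032 0.156
205 310 318 ray x,y -0.0105 -0.0038 depth -0.0093 -0.0038 0.156
213 309 318 ray x,y -0.0191 -0.0044 depth -0.0177 -0.0043 0.156
221 309 318 ray x,y -0.0279 -0.0044 depth -0.0262 -0.0043 0.156
end 0.0423
end -0.046
[(16, 75), (21, 74), (26, 74), (31, 74), (36, 74), (40, 83), (36, 153), (40, 155), (44, 154), (48, 156), (52, 154), (55, 157), (59, 158)]
```

>>> drive_tool:
  deltas:
    - [[150, -0.002, -0.0034, 0.04, 0, 0, 0], [150, -0.002, -0.0034, 0.08, 0, 0, 0], [150, -0.002, -0.0034, 0.115, 0, 0, 0], [150, -0.002, -0.0034, 0.14, 0, 0, 0], [150, -0.002, -0.0034, 0.147, 0, 0, 0], [150, -0.002, -0.0034, 0.147, 0, 0, 0], [255, -0.002, -0.0034, 0.147, 0, 0, 0], [255, -0.002, -0.0034, 0.147, 0, 0, 0], [255, -0.002, -0.0034, 0.147, 0, 0, 0], [255, -0.002, -0.0034, 0.147, 0, 0, 0], [255, -0.002, -0.0034, 0.147, 0, 0, 0]]
  newtons: 50

```text
clock: 7.22
tcp_pos: [0.556, 0.1246, 0.1379]
orientation: [0.002, 0.786, 0.619, 0.002]
wrist_force: [4.9, -0.2, 1.7]
finger_gap: 0.0079
grip_force: 48.9
```

>>> drive_tool:
  deltas:
    - [[255, 0, 0.0002, -0.009, 0, 0, 0], [255, 0, 0.0009, -0.0181, 0, 0, 0], [255, 0, 0.002, -0.027, 0, 0, 0], [255, 0, 0.0036, -0.036, 0, 0, 0], [255, 0, 0.0056, -0.0448, 0, 0, 0], [255, 0, 0.0081, -0.0535, 0, 0, 0], [255, 0, 0.011, -0.0621, 0, 0, 0], [255, 0, 0.0143, -0.0705, 0, 0, 0], [255, 0, 0.018, -0.0787, 0, 0, 0], [255, 0, 0.0222, -0.0868, 0, 0, 0], [255, 0, 0.0267, -0.0946, 0, 0, 0], [255, 0, 0.0316, -0.1022, 0, 0, 0]]
  newtons: 40

```text
clock: 8.72
tcp_pos: [0.5839, 0.1172, 0.2387]
orientation: [-0.0, 0.785, 0.619, -0.001]
wrist_force: [1.2, -2.6, -5.4]
finger_gap: 0.0078
grip_force: 45.8
```

```bash
cat > lid.py <<'E'
from h import *
s=get_state(); print(s["wrist_force"].round(1),s["tcp_pos"],s["finger_gap"],s["grip_force"])
rgb,d,P=cloud("wrist"); import sys
if len(sys.argv)>1: save(sys.argv[1],rgb)
yaw=np.radians(-14.5); ex=np.array([np.cos(yaw),np.sin(yaw)]); ey=np.array([-ex[1],ex[0]]); o=np.array([.556,.1229])+.085*ex
hsv=cv2.cvtColor(rgb,cv2.COLOR_RGB2HSV); m=cv2.inRange(hsv,(95,110,40),(130,255,255))>0
Q=np.stack([(P[...,:2]-o)@ex,(P[...,:2]-o)@ey,P[...,2]],-1)
s=m&(Q[...,2]>.13)&(Q[...,0]>-.1)&(Q[...,0]<.11)&(abs(Q[...,1])<.075)
q=Q[s]; l=cv2.fitLine(q[:,[0,2]].astype(np.float32)*1000,cv2.DIST_HUBER,0,.01,.01).ravel(); print(len(q),"lid angle",-np.arctan(l[1]/l[0]),l, "extent",q.min(0),q.max(0))
E
python3 lid.py w5
```

```text
[ 1.2 -2.6 -5.4] [0.58385297 0.11719815 0.23867554] 0.007835563026214538 45.786402225494385
18988 lid angle 0.55617404 [  0.8492812   -0.52794075  24.862415   203.90363   ] extent [-0.03636422 -0.06733274  0.15493135] [0.09695109 0.07211711 0.29864874]
```

View pics/w5.png

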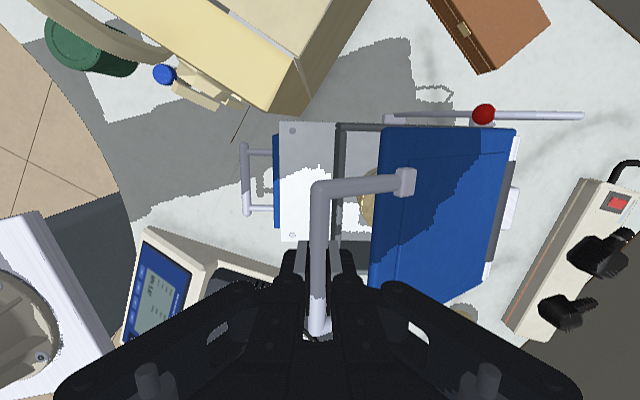

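The gripper holds the bar and the lid is at about 0.56–0.59 rad, short of the bead at (484,113). I'll raise it further.

>>> drive_tool:
  deltas:
    - [[255, 0, 0.0053, -0.0073, 0, 0, 0], [255, 0, 0.011, -0.0144, 0, 0, 0], [255, 0, 0.017, -0.0212, 0, 0, 0], [255, 0, 0.0233, -0.0276, 0, 0, 0], [255, 0, 0.0299, -0.0338, 0, 0, 0], [255, 0, 0.0341, -0.0373, 0, 0, 0], [255, 0, 0.0341, -0.0373, 0, 0, 0], [255, 0, 0.0341, -0.0373, 0, 0, 0]]

```text
clock: 9.78
tcp_pos: [0.6159, 0.1088, 0.2781]
orientation: [0.0, 0.785, 0.619, -0.001]
wrist_force: [-8.8, -4.5, 6.2]
finger_gap: 0.0078
grip_force: 45.5
```

```bash
python3 lid.py w6
```

```text
[-8.8 -4.5  6.2] [0.61587695 0.10883104 0.27810962] 0.007795922282688321 45.482946038246155
11461 lid angle 0.8280226 [  0.67633367  -0.7365954   38.366905   224.89622   ] extent [-0.07878679 -0.06597127  0.15442298] [0.09831751 0.07210578 0.35225586]
```

View pics/w6.png

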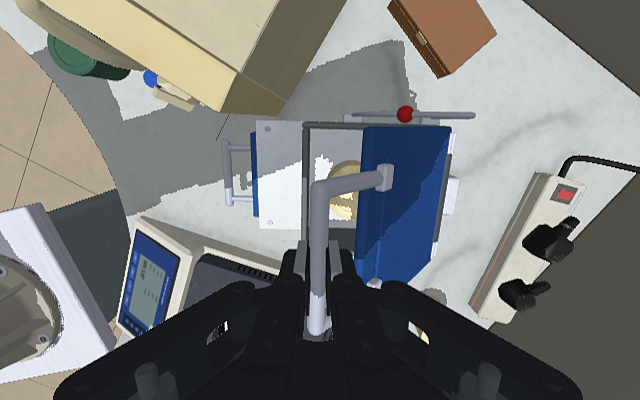

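>>> drive_tool:
  deltas:
    - [[255, 0, 0.003, -0.004, 0, 0, 0], [255, 0, 0.007, -0.008, 0, 0, 0], [255, 0, 0.011, -0.0123, 0, 0, 0], [255, 0, 0.011, -0.0123, 0, 0, 0], [255, 0, 0.011, -0.0123, 0, 0, 0]]

```text
clock: 10.45
tcp_pos: [0.6284, 0.1055, 0.289]
orientation: [0.001, 0.786, 0.619, -0.0]
wrist_force: [-1.9, -6.7, -0.0]
finger_gap: 0.008
grip_force: 44.3
```

```bash
python3 lid.py
```

```text
[-1.9 -6.7 -0. ] [0.62839926 0.10546042 0.28899908] 0.00801340842411595 44.25289034843445
9498 lid angle 0.92075974 [  0.60521555  -0.79606164  44.708797   230.75317   ] extent [-0.06549158 -0.06599685  0.15640461] [0.09731106 0.07180007 0.364356  ]
```

>>> drive_tool:
  deltas:
    - [[255, 0, -0.005, 0.0036, 0, 0, 0], [255, 0, -0.0102, 0.0075, 0, 0, 0], [255, 0, -0.0144, 0.011, 0, 0, 0], [255, 0, -0.0185, 0.0145, 0, 0, 0], [255, 0, -0.0225, 0.0182, 0, 0, 0], [255, 0, -0.0264, 0.022, 0, 0, 0], [255, 0, -0.0304, 0.026, 0, 0, 0], [255, 0, -0.034, 0.03, 0, 0, 0], [255, 0, -0.034, 0.03, 0, 0, 0], [255, 0, -0.034, 0.03, 0, 0, 0], [255, 0, -0.034, 0.03, 0, 0, 0]]

```text
clock: 11.88
tcp_pos: [0.5965, 0.114, 0.2589]
orientation: [0.001, 0.786, 0.619, 0.001]
wrist_force: [1.2, -4.6, -3.2]
finger_gap: 0.0082
grip_force: 43.3
```

```bash
python3 lid.py w7
```

```text
[ 1.2 -4.6 -3.2] [0.59650227 0.11399195 0.25889169] 0.00819718609593612 43.283191323280334
15120 lid angle 0.6727419 [  0.78211606  -0.6231328   29.102411   213.92279   ] extent [-0.09901823 -0.06677352  0.15350347] [0.0973111  0.07188181 0.33447314]
```

View pics/w7.png

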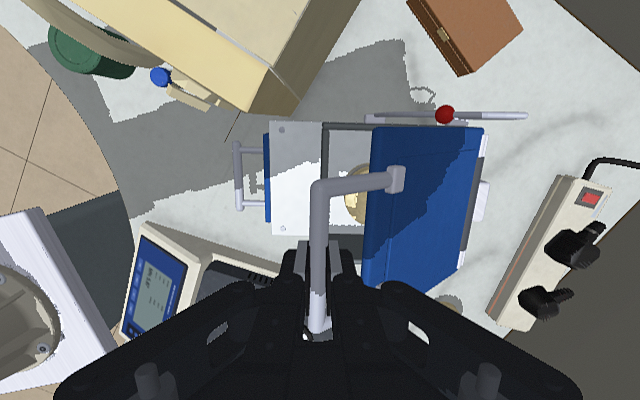

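The bar is still held, the lid is steady at about 0.67 rad, and the drawer is shut at (250,175). I'm handing in.

```bash
python3 -c "
from h import *
print(hand_in())"
```

```text
the job is handed in; nothing more can be done
None
```

I handed the job in at about 12 s on the clock, with the drawer pushed fully home and the lid raised to about 0.92 rad, then eased back and held by its bar at about 0.67 rad; these are my camera and force readings, as the hand-in returned no verdict.

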